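# Reset the tripped cut-out of a dry-block heater

### The job

The dry-block heater's over-temperature cut-out has tripped, so its red reset key stands out at the bottom of the well under the yellow sliding cover. With the fingertips, push the cover all the way back, reach into the well and press the key down until it snaps in and stays, then push the cover fully shut over the well again. Only push and press: do not pinch the cover's ribs, pick anything up or strike the heater hard, and leave the sample tubes and everything else on the bench where they are.

Things in the scene. Friction and masses are not known exactly. Their poses are not given: they have to be found in the camera images.
- heater: white dry-block heater, fixed to the bench: 200 mm deep (x), 210 mm wide (y), its flat deck 90 mm above its underside. Origin under its centre; x points to its back, y to its left, z up. Sloped control panel at the front (x -100 to -55 mm), reset well on the right of the deck
- well_mouth (a point): centre of the reset well's mouth, level with the deck (heater frame -16, -50, 90 mm), axes as the heater's. The well is an upright straight-walled pocket, 52 mm long (heater x), 36 mm wide (y), 30 mm deep. The cover's guide rails run along x beside it, 42 mm apart at their lips, 6.5 mm high; end stops 5.5 mm high lie 36 mm in front of and 97 mm behind the well's centre
- key_top (a point): centre of the top of the round red reset key, 17 mm in diameter, in the middle of the well: 20 mm below the deck when tripped, 26 mm below when fully in (still 4 mm above the well's floor). Axes as the heater's
- reset_key (a joint): travel of the reset key, 0 = tripped, standing out (as at the start), 0.006 m = fully in. It moves straight down on an over-centre spring: it resists with about 4.5 N at first, less as it sinks, passes its dead centre at 0.003 m, and from there snaps in by itself and stays
- well_cover (a joint): travel of the yellow cover toward the heater's back (+x), 0 = shut (well fully covered), 0.058 m = all the way back (well fully open). It starts anywhere from 0 to 12 mm. It slides with 1.5 N of friction and stays where it is left. Push it back on the front face of its front grip rib and shut on the rear face of its rear rib: the two ribs, each 4.5 mm thick and 34 mm wide, stand 4 mm apart, their outer faces 6.5 mm before and behind cover_grip
- cover_grip (a point): centre of the pair of grip ribs on the yellow cover, 100 mm above the heater's underside, half-way up the ribs; moves with the cover, axes as the heater's. Shut, it is 1 mm behind the well's centre. The cover is a plate 66 mm long (x), 45 mm wide, upper face 4 mm above the deck; the ribs stand across its middle up to 16 mm above the deck, with 26 mm of flat plate before and behind
- tube_a: red-capped sample tube standing loosely in the heating block, 17 mm over the cap, 85 mm tall; origin at its foot
- tube_b: purple-capped sample tube in the heating block, same size
- tip_box: blue pipette tip box, 89 x 122 x 75 mm, loose on the bench to the right; origin under its centre
- cup_red: sample cup with red lid, 49 mm wide, 60 mm tall, loose; origin under its centre
- cup_yellow: sample cup with yellow lid, 49 mm wide, 60 mm tall, loose; origin under its centre
- petri_low: petri dish, 60 mm wide, 14 mm tall, loose; origin under its centre
- block_top (a point): centre of the top of the aluminium heating block, 99 x 67 mm, 6 mm above the deck on its left (heater frame 15, 52, 96 mm), with eight tube holes; the tubes in it reach 39 mm above the deck

How it is judged (in metres and radians):
On the way, in this order (a step that is already met when the one before it is completed fails the run):
1. the cover is pushed back (at least 50 of its 58 mm) (value of joint well_cover above 0.05 m), for 0.2 s.
2. the reset key has snapped in (at least 5 of its 6 mm) while the cover is back (value of joint reset_key above 0.005 m and value of joint well_cover above 0.045 m), for 0.2 s.
At the end, for the whole second after the job is handed in: the reset key stays in (at least 5 of 6 mm) and the cover is shut again (within 4 mm of its front stop) and at rest (value of joint reset_key above 0.005 m and value of joint well_cover below 0.004 m and velocity of joint well_cover between -0.005 and 0.005 m/s); the robot touches nothing.
It fails at once if the cover's ribs are pinched between the fingers, or pressed down on (contact force between the fingers and well_cover_c1 above 1 N and contact force between the fingers and well_cover_c2 above 1 N).
It fails at once if the heater, its cover or its key is struck or pressed with more than 40 N (contact force between the arm and heater above 40 N).
It fails at once if a sample tube is lifted or pushed about (more than 12 mm) (distance of any of tube_a, tube_b from where it was at the start of the episode above 0.012 m).
It fails at once if a thing on the bench is lifted or moved by more than 15 mm (distance of any of tip_box, cup_red, cup_yellow, petri_low from where it was at the start of the episode above 0.015 m).
It also fails if it takes over 48 s, if anything falls off the work surface, if the arm or the gripper's body presses on something with over 40 N, if the wrist force passes 120 N, or if a joint passes its speed limit or range.

### The arm

A 6-joint arm with a two-finger parallel gripper is mounted at the origin on a cart in front of the work surface, level with it; the furniture and walls round the work are solid. World frame = base frame: x ahead of the robot, y to its left, z up, the work surface at z = 0. Lengths are in m, angles in degrees, forces in N, time in s.
With the tool pointing down it reaches from about 0.375 to 0.9 m from the base axis. Payload 3.1 kg.
Tool frame: the origin (TCP) lies at the very end of the fingers, on their centre line; the grasp point (between the pads) lies 19 mm behind it (grasp_offset is the distance from the TCP to the grasp point, in m); z points along the fingers, y is the direction in which the jaws open and shut (so a half turn about z gives the same grasp; the last joint's range is limited). The gripper opens to 87 mm and grips with 3 to 60 N. Pads are 19 mm wide; open, the fingers measure 117 mm over their backs; the gripper's body (75 mm by 190 mm) begins 51 mm behind the grasp point.
Start: joints at [65.747, 30.224, 82.088, -0, 67.689, -10.227], TCP at [0.151, 0.606, 0.223] pointing down, gripper open.
Joint ranges: [-176.69, 176.69], [-43.24, 126.21], [12.49, 139.97], [-82, 262], [0, 151.66], [-163.58, 163.58]. Speed limits (degrees/s): [159.86, 159.86, 180, 180, 180, 180].

### API

Orientations are given as a 3x3 rotation matrix whose columns are the frame's x, y, z axes.
In Python, from rig import * gives the robot as it stands. The module is installed in compiled form; this text tells all that it offers.
- The arm moves only by the tool play_rows, never from a script. Its argument "plan" is a list that holds one entry, the list of rows, each a list of 7 numbers: the shift along the world's x, y, z each as a share of 5 cm, from -1 to 1, then the turn, a rotation vector about the world's x, y, z each as a share of pi rad, from -1 to 1, then the gripper's target within -1 to 1 (fully open at 1, half-way at 0, shut at -1). A call has 1 to 12 rows; each row shifts and turns the commanded pose from where the row before left it; what a row does not reach is not made up. A row lasts 1/10 s, in which the tool goes at most 50 mm and 8.59 degrees, less where a joint would pass 70% of its speed; a pose out of reach is approached as far as the arm can. A call with a number of a shift or a turn outside -1 to 1 is refused whole. A call with a gripper value outside its range is refused whole. The fingers move at their own pace and stop on an object; the grip force is fixed at half the most. Time passes only in rows, so rows that do not move let the fingers close. It gives the time, the measured TCP pose, the force and the opening at its end, in the units of the state.
- read_state(): the state, without advancing time (a new reading comes with each control period).
- capture(name): name is "side" or "top"; returns the picture (400x640x3 uint8, red, green, blue); there is no depth.
- camera_params(name): a dict with "intrinsics" (3x3 intrinsics, pixels), "R" (3x3) and "t" (3): a world point X has camera coordinates R X + t. Camera axes: x right, y down, z forward; pixel columns grow to the right and rows downward; lengths in m; the calibration is good to about 2 mm. A picture is of the moment at which its call begins. camera_params takes no time and is no camera call.
- hand_in(): hands the job in, once; it reports no verdict.
The state is a dict: "time_s": time; "joint_positions": joint angles; "qvel": joint speeds; "tau": joint torques, N m; "position": TCP position; "tcp_rot": TCP orientation; "force": force on the tool from outside, world axes, zero at the start; "moment": the same for the moment, N m; "opening": opening from 0.0 (shut) to 1.0 (fully open).
Only numpy, scipy, OpenCV 4.12 (cv2) and the standard library are available. Lean on these libraries where they do the work, as an engineer would, in place of code of your own. Each camera call takes 0.05 s, during which the arm holds its last target. There are 200 camera calls.

## Working session

There is one attempt and no reset: what is moved stays moved. The work goes in short steps, Python scripts to look and compute and a tool call to move; the robot and the scene stay as the last step left them, time stands still between calls to the robot, and variables do not carry over. Pictures are saved under pics/ and viewed, about 8 in all and at most 12, crops included, and the job is handed in when it is done.

Besides the shell and the picture viewer there is one more tool, called as name(argument=value, ...), one argument or row to a line, values as JSON. play_rows: Moves the arm, as the interface text tells. Its arguments: {"type":"object","properties":{"plan":{"type":"array"}},"required":["plan"]}

```bash
mkdir -p pics; python3 - <<'E'
from rig import *
import cv2
for n in("side","top"):
    im=capture(n); cv2.imwrite(f"pics/{n}0.png",im[:,:,::-1])
    p=camera_params(n); print(n,p["intrinsics"],-p["R"].T@p["t"],p["R"])
s=read_state(); print(s["time_s"],s["position"],s["tcp_rot"],s["force"],s["opening"])
E
```

```text
side [[363.33517406   0.         312.43515855]
 [  0.         363.33517406 201.94289961]
 [  0.           0.           1.        ]] [ 0.07434522 -0.76668649  0.61457975] [[ 0.88327705 -0.46828491  0.02304118]
 [-0.23323965 -0.48150455 -0.84483882]
 [ 0.40671971  0.74085263 -0.53452452]]
top [[517.93066134   0.         318.44307852]
 [  0.         517.93066134 201.61147386]
 [  0.           0.           1.        ]] [ 0.27024497 -0.0210479   1.62230387] [[-0.01018739 -0.99994547  0.00229649]
 [-0.99088219  0.00978645 -0.13437529]
 [ 0.13434548 -0.00364448 -0.99092785]]
0.1 [0.15117865 0.60575832 0.22166374] [[-9.70183760e-01  2.42369207e-01 -7.99909917e-04]
 [ 2.42370288e-01  9.70182155e-01 -1.79698432e-03]
 [ 3.40524663e-04 -1.93727940e-03 -9.99998065e-01]] [-0.16443282 -0.08702436 -0.27068454] 1.0017166995462656
```

View pics/side0.png

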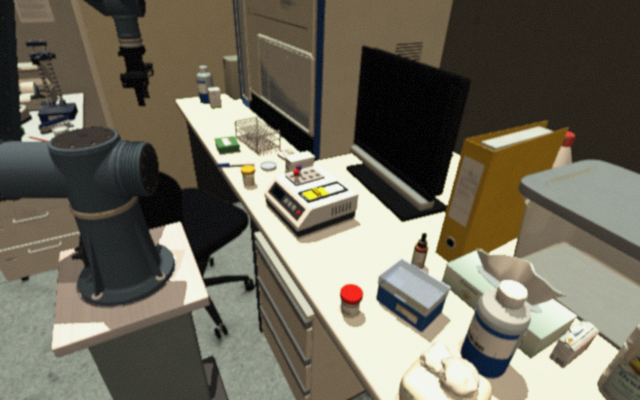

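View pics/top0.png

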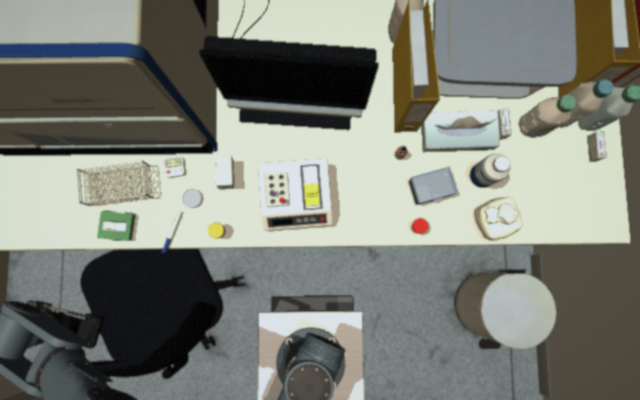

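The heater is at about (295,192) in the top view, with the yellow cover at (312,192) on its right. In the side view it is at about (312,195). I'll enlarge both.

```bash
python3 - <<'E'
import cv2,numpy as np
a=cv2.imread("pics/top0.png")[145:245,245:345]; b=cv2.imread("pics/side0.png")[145:245,255:365]
a=cv2.resize(a,(400,400),interpolation=cv2.INTER_CUBIC)
b=cv2.resize(b,(400,364),interpolation=cv2.INTER_CUBIC)
b=cv2.copyMakeBorder(b,0,36,0,0,cv2.BORDER_CONSTANT)
cv2.imwrite("pics/crop0.png",np.hstack([a,b]))
E
```

```text
(no output)
```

View pics/crop0.png

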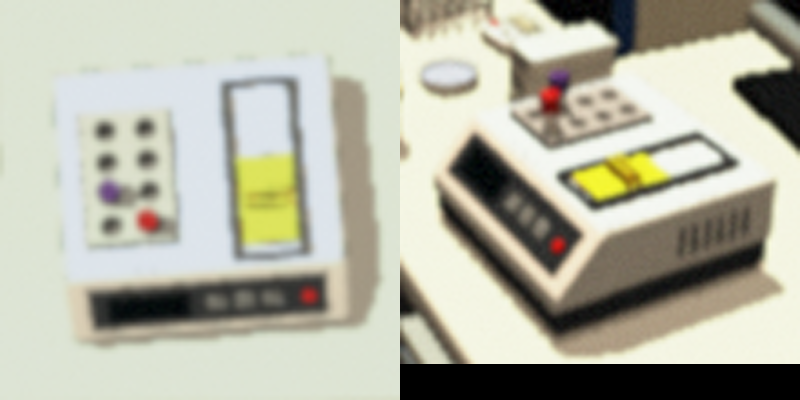

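Both views show the cover inside its black frame, starting near the front. I'll measure the frame and the cover by ray casting.

```bash
cat > h.py <<'E'
import cv2,numpy as np
from rig import *
def ray(n,uv,z):
    p=camera_params(n);C=-p["R"].T@p["t"]
    d=np.c_[np.atleast_2d(uv),np.ones(len(np.atleast_2d(uv)))]@np.linalg.inv(p["intrinsics"]).T@p["R"]
    return (C+d*((z-C[2])/d[:,2])[:,None])[:,:2]
def proj(n,X):
    p=camera_params(n);c=p["R"]@np.asarray(X)+p["t"];q=p["intrinsics"]@c;return q[:2]/q[2]
S=6
def blobs(n,im,box,kind):
    x0,y0,x1,y1=box
    c=cv2.resize(im[y0:y1,x0:x1],None,fx=S,fy=S,interpolation=cv2.INTER_CUBIC)
    if kind=="dark": m=(c.max(2)<120)
    else:
        h=cv2.cvtColor(c,cv2.COLOR_BGR2HSV); m=(abs(h[...,0].astype(int)-28)<9)&(h[...,1]>110)&(h[...,2]>90)
    k,_=cv2.findContours(m.astype(np.uint8),cv2.RETR_EXTERNAL,cv2.CHAIN_APPROX_NONE)
    return [((q.reshape(-1,2)+.5)/S-.5+[x0,y0],cv2.contourArea(q)/S/S) for q in k if cv2.contourArea(q)>60*S*S]
def rect(P):
    (c,w,a)=cv2.minAreaRect((P*1000).astype(np.float32));b=cv2.boxPoints((c,w,a));return np.round(c,1),np.round(w,1),round(a,1)
E
python3 - <<'E'
from h import *
B={"top":(295,158,330,212),"side":(290,173,350,205)}
for n in B:
    im=cv2.imread(f"pics/{n}0.png")
    for kind,z in(("dark",.096),("yellow",.094)):
        for q,a in blobs(n,im,B[n],kind):
            print(n,kind,round(a),q.min(0),q.max(0),*rect(ray(n,q,z)))
E
```

```text
top yellow 291 [303.41666667 183.91666667] [319.41666667 204.75      ] [499.5  -5.8] [61.7 44.4] 4.1
side dark 79 [302.58333333 187.08333333] [346.75       201.91666667] [522.8 -29.9] [ 31.4 132.8] 88.1
side yellow 218 [301.41666667 186.08333333] [328.41666667 200.08333333] [500.6  -5.5] [74.  54.2] 3.5
```

```bash
python3 - <<'E'
from h import *
r=np.deg2rad(4.);ex=np.array([np.cos(r),np.sin(r)]);ey=np.array([-ex[1],ex[0]]);c=np.array([.4995,-.0058])
def prof(n,im,A,Bs,z,axis):
    out=[]
    for a in A:
        u=[proj(n,[*(c+(a*ex+b*ey if axis==0 else b*ex+a*ey)),z]) for b in Bs]
        u=np.array(u,np.float32); out.append(cv2.remap(im,u[:,:1],u[:,1:],cv2.INTER_CUBIC).reshape(-1,3).mean(0))
    return np.array(out)
for n in("top","side"):
    im=cv2.imread(f"pics/{n}0.png")
    A=np.arange(-.066,.142,.003);P=prof(n,im,A,np.linspace(-.012,.012,9),.0945,0)
    print(n,"x:",*[f"{a*1000:.0f}:{v.min():.0f}/{v[2]:.0f}" for a,v in zip(A,P)])
    A=np.arange(-.075,.05,.002);P=prof(n,im,A,np.linspace(.045,.075,9),.0955,1)
    print(n,"y:",*[f"{a*1000:.0f}:{v[2]:.0f}" for a,v in zip(A,P)])
# yaw from rails: dark centroid across y at several x, top
im=cv2.imread("pics/top0.png")
for x in np.arange(-.03,.09,.012):
    A=np.arange(-.036,.037,.001);P=prof("top",im,A,[x],.096,1)[:,2];w=np.clip(170-P,0,None);m=A<0
    print(round(x*1000),np.round(1000*np.array([(A*w)[m].sum()/w[m].sum(),(A*w)[~m].sum()/w[~m].sum()]),1))
E
```

```text
top x: -66:55/58 -63:61/66 -60:97/112 -57:145/171 -54:182/208 -51:207/219 -48:206/206 -45:168/168 -42:152/152 -39:181/181 -36:202/202 -33:161/199 -30:110/208 -27:92/218 -24:92/221 -21:93/221 -18:92/221 -15:92/221 -12:91/220 -9:85/209 -6:76/192 -3:75/192 0:73/192 3:69/184 6:75/195 9:85/212 12:89/219 15:90/220 18:91/221 21:91/221 24:91/221 27:95/221 30:121/219 33:174/217 36:218/218 39:220/220 42:221/221 45:221/221 48:221/221 51:221/221 54:221/221 57:221/221 60:221/221 63:221/221 66:221/221 69:221/221 72:222/222 75:221/221 78:221/221 81:220/220 84:205/205 87:170/170 90:153/153 93:182/182 96:213/213 99:221/221 102:221/221 105:218/218 108:211/215 111:208/217 114:211/220 117:212/221 120:212/221 123:212/221 126:213/221 129:212/221 132:212/221 135:212/221 138:212/221 141:212/221
top y: -75:165 -73:162 -71:162 -69:162 -67:162 -65:162 -63:162 -61:161 -59:161 -57:166 -55:179 -53:198 -51:213 -49:220 -47:221 -45:221 -43:221 -41:221 -39:221 -37:221 -35:221 -33:215 -31:198 -29:169 -27:139 -25:127 -23:142 -21:172 -19:199 -17:215 -15:221 -13:221 -11:221 -9:221 -7:221 -5:221 -3:221 -1:221 1:221 3:221 
[... 1137 characters left out ...]
:86 -27:114 -25:150 -23:185 -21:213 -19:231 -17:240 -15:244 -13:244 -11:245 -9:244 -7:244 -5:244 -3:244 -1:245 1:245 3:245 5:243 7:238 9:227 11:207 13:177 15:142 17:114 19:98 21:101 23:120 25:154 27:185 29:212 31:229 33:239 35:243 37:244 39:245 41:244 43:244 45:244 47:244 49:242
-30 [-25.2  24.3]
-18 [-25.1  25. ]
-6 [-25.1  25.2]
6 [-24.7  24.7]
18 [-24.9  24.7]
30 [-25.3  25.2]
42 [-25.6  24.5]
54 [-24.5  24.4]Traceback (most recent call last):
  File "<stdin>", line 18, in <module>
  File "<stdin>", line 6, in prof
  File "h.py", line 8, in proj
    p=camera_params(n);c=p["R"]@np.asarray(X)+p["t"];q=p["intrinsics"]@c;return q[:2]/q[2]
ValueError: time passes only in moves, steps and waits
```

play_rows(
  plan=[
    [[0.333,-0.483,0,0,0,-0.01667,-1],[0.333,-0.483,0,0,0,-0.01667,-1],[0.333,-0.483,0,0,0,-0.01667,-1],[0.333,-0.483,0,0,0,-0.01667,-1],[0.333,-0.483,0,0,0,-0.01667,-1],[0.333,-0.483,0,0,0,-0.01667,-1],[0.333,-0.483,0,0,0,-0.01667,-1],[0.333,-0.483,0,0,0,-0.01667,-1],[0.333,-0.483,0,0,0,-0.01667,-1],[0.333,-0.483,0,0,0,-0.01667,-1],[0.333,-0.483,0,0,0,-0.01667,-1],[0.333,-0.483,0,0,0,-0.01667,-1]],
  ],
)

```text
time_s: 1.3
position: [0.3515, 0.3154, 0.2223]
tcp_rot: [[-0.641, 0.768, -0.001], [0.768, 0.641, -0.0], [0.0, -0.001, -1.0]]
force: [-0.2, 0.9, -0.2]
opening: 0.029
```

play_rows(
  plan=[
    [[0.193,-0.54,0,0,0,-0.01667,-1],[0.193,-0.54,0,0,0,-0.01667,-1],[0.193,-0.54,0,0,0,-0.01667,-1],[0.193,-0.54,0,0,0,-0.01667,-1],[0.193,-0.54,0,0,0,-0.01667,-1],[0.193,-0.54,0,0,0,-0.01667,-1],[0.193,-0.54,0,0,0,-0.01667,-1],[0.193,-0.54,0,0,0,-0.01667,-1],[0.193,-0.54,0,0,0,-0.01667,-1],[0.193,-0.54,0,0,0,-0.01667,-1],[0.193,-0.54,0,0,0,-0.01667,-1],[0.193,-0.54,0,0,0,-0.01667,-1]],
  ],
)

```text
time_s: 2.5
position: [0.467, -0.0085, 0.2223]
tcp_rot: [[-0.067, 0.998, -0.001], [0.998, 0.067, 0.0], [0.0, -0.001, -1.0]]
force: [0.3, 0.3, -0.6]
opening: 0.004
```

play_rows(
  plan=[
    [[0,0,-0.6,0,0,0,-1],[0,0,-0.6,0,0,0,-1],[0,0,-0.4,0,0,0,-1],[0,0,0,0,0,0,-1],[0,0,0,0,0,0,-1]],
  ],
)

```text
time_s: 3.0
position: [0.467, -0.0074, 0.1425]
tcp_rot: [[-0.069, 0.998, -0.001], [0.998, 0.069, 0.0], [0.0, -0.001, -1.0]]
force: [0.3, -0.4, 1.0]
opening: 0.003
```

Tracking is good. I'll look before going lower.

```bash
cat > look.py <<'E'
from h import *
import sys
k=sys.argv[1];o=[]
for n,(x0,y0,x1,y1) in {"top":(245,145,345,245),"side":(265,125,365,225)}.items():
    im=capture(n)[:,:,::-1].copy();cv2.imwrite(f"pics/{n}{k}.png",im)
    o.append(cv2.resize(im[y0:y1,x0:x1],(400,400),interpolation=cv2.INTER_CUBIC))
cv2.imwrite(f"pics/crop{k}.png",np.hstack(o));s=read_state();print(s["time_s"],s["position"],s["force"])
E
python3 look.py 1
```

```text
3.1 [ 0.46789737 -0.00756142  0.14351793] [-0.52278798 -0.40724972 -0.14468555]
```

View pics/crop1.png

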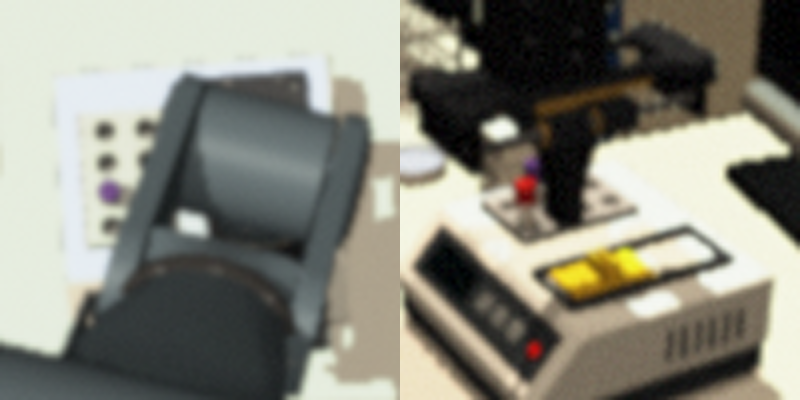

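The closed fingers are in view with the tip at about pixel (306,180), in front of and above the cover. I'll lower to about z = 0.099, then push back.

play_rows(
  plan=[
    [[0,0,-0.3,0,0,0,-1],[0,0,-0.3,0,0,0,-1],[0,0,-0.2,0,0,0,-1],[0,0,-0.06,0,0,0,-1],[0,0,0,0,0,0,-1],[0,0,0,0,0,0,-1]],
  ],
)

```text
time_s: 3.7
position: [0.4675, -0.0075, 0.1001]
tcp_rot: [[-0.069, 0.998, 0.001], [0.998, 0.069, -0.0], [-0.0, 0.001, -1.0]]
force: [-1.0, 0.3, 0.1]
opening: 0.006
```

```bash
python3 look.py 2; python3 -c "
from h import *
print(proj('side',[.467,-.0078,.099]))"
```

```text
3.8 [ 0.46752008 -0.00754183  0.10010738] [-0.06971282 -0.84434898 -0.75424945]
[304.99309881 194.14517072]
```

View pics/crop2.png

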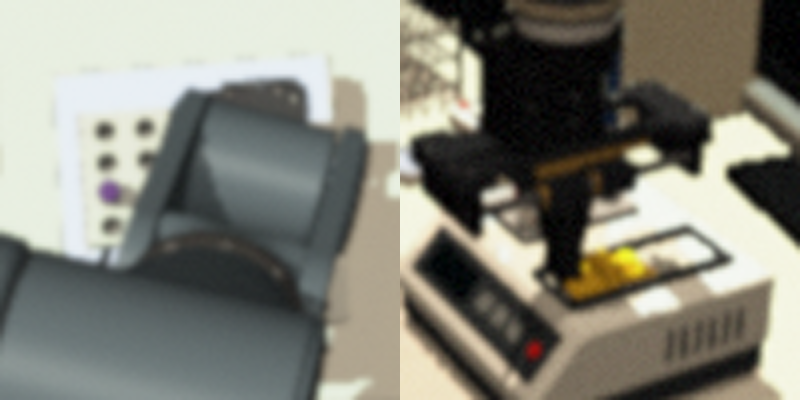

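play_rows(
  plan=[
    [[0.1,0.007,-0.02,0,0,0,-1],[0.1,0.007,0,0,0,0,-1],[0.1,0.007,0,0,0,0,-1],[0.1,0.007,0,0,0,0,-1],[0.1,0.007,0,0,0,0,-1],[0.1,0.007,0,0,0,0,-1],[0.1,0.007,0,0,0,0,-1],[0.1,0.007,0,0,0,0,-1]],
  ],
)

```text
time_s: 4.6
position: [0.5071, -0.0046, 0.0984]
tcp_rot: [[-0.069, 0.998, -0.001], [0.998, 0.069, 0.0], [0.0, -0.001, -1.0]]
force: [-1.7, -0.5, -0.7]
opening: 0.008
```

play_rows(
  plan=[
    [[0.08,0.006,0,0,0,0,-1],[0.08,0.006,0,0,0,0,-1],[0.08,0.006,0,0,0,0,-1],[0.04,0.003,0,0,0,0,-1],[0.04,0.003,0,0,0,0,-1]],
  ],
)

```text
time_s: 5.1
position: [0.5232, -0.0035, 0.0985]
tcp_rot: [[-0.069, 0.998, -0.0], [0.998, 0.069, -0.0], [-0.0, -0.0, -1.0]]
force: [-2.4, -0.5, -0.9]
opening: 0.005
```

Pushing force is about 2 N, so the cover is sliding. I'll go on in 1 mm steps until it meets the back stop.

play_rows(
  plan=[
    [[0.03,0.002,0,0,0,0,-1],[0.03,0.002,0,0,0,0,-1],[0.02,0.0014,0,0,0,0,-1],[0.02,0.0014,0,0,0,0,-1]],
  ],
)

```text
time_s: 5.5
position: [0.528, -0.0031, 0.0985]
tcp_rot: [[-0.069, 0.998, -0.0], [0.998, 0.069, 0.0], [0.0, -0.0, -1.0]]
force: [-1.2, -1.4, -0.3]
opening: 0.006
```

play_rows(
  plan=[
    [[0.02,0.0014,0,0,0,0,-1],[0.02,0.0014,0,0,0,0,-1],[0,0,0,0,0,0,-1]],
  ],
)

```text
time_s: 5.8
position: [0.5303, -0.0029, 0.0986]
tcp_rot: [[-0.069, 0.998, 0.0], [0.998, 0.069, 0.0], [-0.0, 0.0, -1.0]]
force: [-0.7, -0.5, -0.4]
opening: 0.004
```

play_rows(
  plan=[
    [[0.02,0.0014,0,0,0,0,-1],[0.02,0.0014,0,0,0,0,-1],[0.02,0.0014,0,0,0,0,-1]],
  ],
)

```text
time_s: 6.1
position: [0.5331, -0.0027, 0.0986]
tcp_rot: [[-0.069, 0.998, 0.0], [0.998, 0.069, 0.0], [0.0, 0.0, -1.0]]
force: [-1.3, -0.4, -0.3]
opening: 0.002
```

```bash
python3 look.py 3
```

```text
6.2 [ 0.53335085 -0.00272442  0.09860254] [-2.11664816 -0.1639903  -1.27157583]
```

View pics/crop3.png

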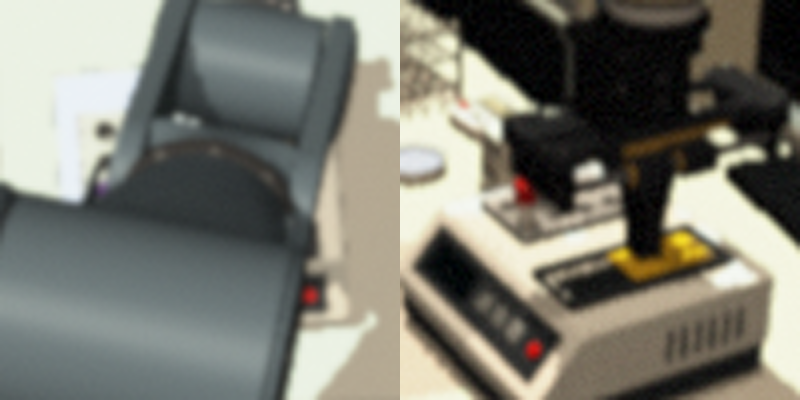

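The cover is close to the back stop, and the red tube has not moved. I'll continue until the force rises.

play_rows(
  plan=[
    [[0.02,0.0014,0,0,0,0,-1],[0.02,0.0014,0,0,0,0,-1],[0,0,0,0,0,0,-1]],
  ],
)

```text
time_s: 6.5
position: [0.5353, -0.0026, 0.0986]
tcp_rot: [[-0.069, 0.998, 0.0], [0.998, 0.069, 0.0], [-0.0, 0.0, -1.0]]
force: [-0.7, 1.0, 0.2]
opening: 0.004
```

play_rows(
  plan=[
    [[0.02,0.0014,0,0,0,0,-1],[0.02,0.0014,0,0,0,0,-1],[0,0,0,0,0,0,-1]],
  ],
)

```text
time_s: 6.8
position: [0.5365, -0.0025, 0.0986]
tcp_rot: [[-0.069, 0.998, -0.001], [0.998, 0.069, -0.0], [0.0, -0.001, -1.0]]
force: [-2.5, -1.4, 1.6]
opening: 0.005
```

play_rows(
  plan=[
    [[0.02,0.0014,0,0,0,0,-1],[0,0,0,0,0,0,-1],[0,0,0,0,0,0,-1]],
  ],
)

```text
time_s: 7.1
position: [0.5366, -0.0024, 0.0985]
tcp_rot: [[-0.069, 0.998, -0.003], [0.998, 0.069, 0.0], [0.0, -0.003, -1.0]]
force: [-5.4, -1.5, 3.2]
opening: 0.006
```

play_rows(
  plan=[
    [[0.02,0.0014,0,0,0,0,-1],[0,0,0,0,0,0,-1],[0,0,0,0,0,0,-1]],
  ],
)

```text
time_s: 7.4
position: [0.5366, -0.0024, 0.0984]
tcp_rot: [[-0.07, 0.998, -0.005], [0.998, 0.07, 0.0], [0.0, -0.005, -1.0]]
force: [-5.9, -2.1, 5.1]
opening: 0.004
```

It is at the back stop: no further motion, and the force is up to 6 N. Now back off, lift, and go over the well.

play_rows(
  plan=[
    [[-0.1,-0.007,0,0,0,0,-1],[0,0,0.2,0,0,0,-1],[0,0,0.3,0,0,0,-1],[-0.2,-0.018,0,0,0,0,-1],[-0.3,-0.027,0,0,0,0,-1],[-0.3,-0.027,0,0,0,0,-1],[0,0,0,0,0,0,-1],[0,0,0,0,0,0,-1]],
  ],
)

```text
time_s: 8.2
position: [0.4946, -0.0064, 0.1237]
tcp_rot: [[-0.069, 0.998, 0.002], [0.998, 0.069, -0.0], [-0.0, 0.002, -1.0]]
force: [-0.2, -0.7, 0.1]
opening: 0.004
```

```bash
python3 look.py 4
```

```text
8.3 [ 0.49529584 -0.0065075   0.12373355] [-0.28190588 -0.15597646 -0.13173604]
```

View pics/crop4.png

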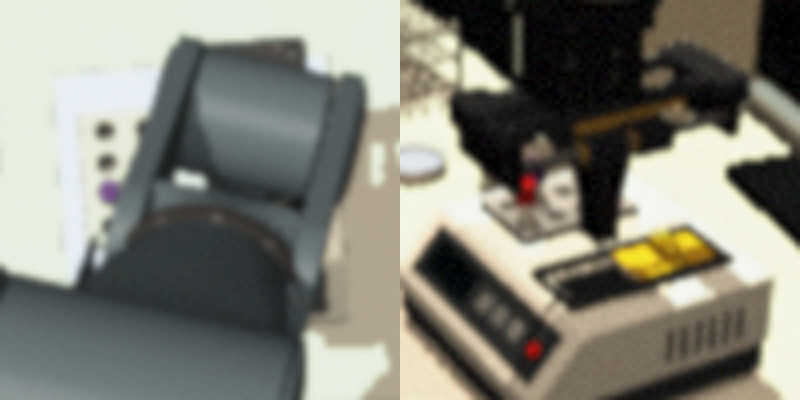

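```bash
python3 - <<'E'
from h import *
r=np.deg2rad(4.);ex=np.array([np.cos(r),np.sin(r)]);ey=np.array([-ex[1],ex[0]])
for k in(0,4):
  for q,a in blobs("side",cv2.imread(f"pics/side{k}.png"),(290,173,350,205),"yellow"):
    P=ray("side",q,.094)*1000;print(k,a,(P@ex).min(),(P@ex).max(),(P@ey).min(),(P@ey).max())
print(np.array([492.5,-6.6])@np.c_[ex,ey])
E
```

```text
0 218.0 461.75470613441826 536.1432709453095 -67.69762082549897 -13.422697777186968
4 187.2222222222222 511.7959087302329 586.8464196383046 -66.00545401813119 -12.842366533454758
[490.83990203 -40.93898605]
```

The travel change of about 50 mm agrees with the estimate. I'll shift −3 mm in x and descend into the well.

play_rows(
  plan=[
    [[-0.06,-0.004,0,0,0,0,-1],[0,0,-0.2,0,0,0,-1],[0,0,-0.2,0,0,0,-1],[0,0,-0.2,0,0,0,-1],[0,0,-0.2,0,0,0,-1],[0,0,-0.1,0,0,0,-1],[0,0,0,0,0,0,-1]],
  ],
)

```text
time_s: 9.0
position: [0.4904, -0.0064, 0.0774]
tcp_rot: [[-0.069, 0.998, -0.002], [0.998, 0.069, 0.001], [0.001, -0.002, -1.0]]
force: [-0.7, 0.2, -0.1]
opening: 0.007
```

play_rows(
  plan=[
    [[0,0,-0.06,0,0,0,-1],[0,0,-0.06,0,0,0,-1],[0,0,-0.04,0,0,0,-1],[0,0,0,0,0,0,-1]],
  ],
)

```text
time_s: 9.4
position: [0.4912, -0.0065, 0.0706]
tcp_rot: [[-0.069, 0.998, 0.0], [0.998, 0.069, -0.0], [-0.0, 0.0, -1.0]]
force: [0.1, -0.2, 0.6]
opening: 0.005
```

play_rows(
  plan=[
    [[0,0,-0.03,0,0,0,-1],[0,0,-0.03,0,0,0,-1],[0,0,0,0,0,0,-1]],
  ],
)

```text
time_s: 9.7
position: [0.491, -0.0065, 0.0674]
tcp_rot: [[-0.069, 0.998, -0.0], [0.998, 0.069, 0.0], [0.0, -0.0, -1.0]]
force: [-0.0, -0.0, 0.5]
opening: -0.0
```

play_rows(
  plan=[
    [[0,0,-0.03,0,0,0,-1],[0,0,-0.03,0,0,0,-1],[0,0,0,0,0,0,-1]],
  ],
)

```text
time_s: 10.0
position: [0.491, -0.0065, 0.0644]
tcp_rot: [[-0.069, 0.998, -0.0], [0.998, 0.069, 0.0], [0.0, -0.0, -1.0]]
force: [-0.1, -0.2, 0.1]
opening: 0.004
```

play_rows(
  plan=[
    [[0,0,-0.02,0,0,0,-1],[0,0,-0.02,0,0,0,-1],[0,0,0,0,0,0,-1]],
  ],
)

```text
time_s: 10.3
position: [0.4911, -0.0065, 0.0642]
tcp_rot: [[-0.069, 0.998, 0.001], [0.998, 0.069, -0.0], [-0.0, 0.001, -1.0]]
force: [-3.4, 1.4, 15.3]
opening: 0.006
```

The tip stopped on the key at z = 0.0642, which is the fully-in height, at 15 N. I'll lift out and check the room behind the heater against the monitor before shutting the cover.

play_rows(
  plan=[
    [[0,0,0.1,0,0,0,-1],[0,0,0.2,0,0,0,-1],[0,0,0.4,0,0,0,-1],[0,0,0.5,0,0,0,-1],[0,0,0.1,0,0,0,-1],[0,0,0,0,0,0,-1]],
  ],
)

```text
time_s: 10.9
position: [0.4917, -0.0066, 0.1284]
tcp_rot: [[-0.069, 0.998, 0.002], [0.998, 0.069, -0.001], [-0.001, 0.002, -1.0]]
force: [0.6, 1.2, 0.4]
opening: 0.005
```

```bash
python3 - <<'E'
from h import *
for uv,z in [((350,126),0),((240,122),0),((228,107),.06),((361,120),.06),((228,107),.15),((361,120),.15),((205,40),.4),((378,50),.4)]: print(uv,z,ray("top",[uv],z))
# side view: monitor bottom right corner px ~ (440,205) top (362,48),(468,80)
for uv,z in [((405,217),0),((350,170),0),((447,200),.06),((357,158),.06)]: print(uv,z,ray("side",[uv],z))
E
```

```text
(350, 126) 0 [[ 0.73527039 -0.13129624]]
(240, 122) 0 [[0.7519409  0.22347545]]
(228, 107) 0.06 [[0.78272327 0.25234769]]
(361, 120) 0.06 [[ 0.7369611 -0.1617977]]
(228, 107) 0.15 [[0.75320081 0.23659813]]
(361, 120) 0.15 [[ 0.71007488 -0.1536895 ]]
(205, 40) 0.4 [[0.84408309 0.25227571]]
(378, 50) 0.4 [[ 0.81402779 -0.17714692]]
(405, 217) 0 [[ 0.75261718 -0.11075018]]
(350, 170) 0 [[0.77037173 0.21956828]]
(447, 200) 0.06 [[ 0.85611139 -0.16050627]]
(357, 158) 0.06 [[0.77578882 0.19090127]]
```

The monitor is at x ≥ 0.71 and the gripper body reaches only about 0.67, so it clears.

play_rows(
  plan=[
    [[0.3,0.021,0,0,0,0,-1],[0.4,0.028,0,0,0,0,-1],[0.4,0.028,0,0,0,0,-1],[0.4,0.028,0,0,0,0,-1],[0.2,0.014,0,0,0,0,-1],[0,0,0,0,0,0,-1],[0,0,0,0,0,0,-1]],
  ],
)

```text
time_s: 11.6
position: [0.5745, -0.0003, 0.1266]
tcp_rot: [[-0.069, 0.998, -0.003], [0.998, 0.069, 0.001], [0.001, -0.003, -1.0]]
force: [-0.2, -0.7, 0.6]
opening: 0.003
```

```bash
python3 look.py 5
```

```text
11.7 [ 5.74424465e-01 -3.20346101e-04  1.27013413e-01] [-0.41059989  0.31685792 -0.01708809]
```

View pics/crop5.png

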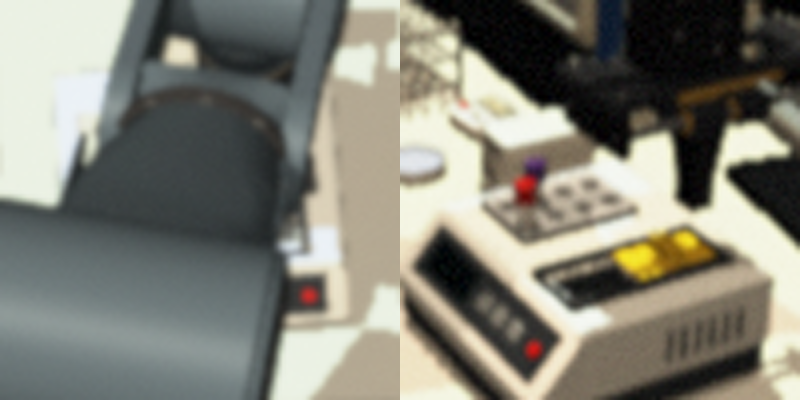

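The tip is above and behind the ribs, and the cover is still back. I'll go 3 mm further, descend, then push forward.

play_rows(
  plan=[
    [[0.06,0.004,0,0,0,0,-1],[0,0,-0.1,0,0,0,-1],[0,0,-0.1,0,0,0,-1],[0,0,-0.1,0,0,0,-1],[0,0,-0.1,0,0,0,-1],[0,0,-0.1,0,0,0,-1],[0,0,-0.06,0,0,0,-1],[0,0,0,0,0,0,-1]],
  ],
)

```text
time_s: 12.5
position: [0.5786, -0.0003, 0.0989]
tcp_rot: [[-0.069, 0.998, -0.001], [0.998, 0.069, 0.0], [0.0, -0.001, -1.0]]
force: [-0.6, 0.0, -1.8]
opening: 0.003
```

play_rows(
  plan=[
    [[-0.08,-0.006,0,0,0,0,-1],[-0.08,-0.006,0,0,0,0,-1],[-0.08,-0.006,0,0,0,0,-1],[-0.08,-0.006,0,0,0,0,-1],[-0.08,-0.006,0,0,0,0,-1]],
  ],
)

```text
time_s: 13.0
position: [0.5594, -0.0018, 0.0999]
tcp_rot: [[-0.069, 0.998, 0.002], [0.998, 0.069, 0.0], [-0.0, 0.002, -1.0]]
force: [1.8, 0.5, 0.3]
opening: 0.007
```

play_rows(
  plan=[
    [[-0.1,-0.007,-0.02,0,0,0,-1],[-0.1,-0.007,0,0,0,0,-1],[-0.1,-0.007,0,0,0,0,-1],[-0.1,-0.007,0,0,0,0,-1],[-0.1,-0.007,0,0,0,0,-1],[-0.1,-0.007,0,0,0,0,-1],[-0.1,-0.007,0,0,0,0,-1],[-0.1,-0.007,0,0,0,0,-1],[-0.08,-0.006,0,0,0,0,-1]],
  ],
)

```text
time_s: 13.9
position: [0.5145, -0.005, 0.0985]
tcp_rot: [[-0.069, 0.998, -0.0], [0.998, 0.069, -0.0], [0.0, -0.0, -1.0]]
force: [1.9, -1.8, 0.5]
opening: 0.006
```

play_rows(
  plan=[
    [[-0.04,-0.003,0,0,0,0,-1],[-0.04,-0.003,0,0,0,0,-1],[-0.02,-0.0014,0,0,0,0,-1],[0,0,0,0,0,0,-1]],
  ],
)

```text
time_s: 14.3
position: [0.5097, -0.0052, 0.0985]
tcp_rot: [[-0.069, 0.998, -0.001], [0.998, 0.069, 0.0], [0.0, -0.001, -1.0]]
force: [1.2, 0.1, 0.1]
opening: 0.003
```

play_rows(
  plan=[
    [[-0.02,-0.0014,0,0,0,0,-1],[-0.02,-0.0014,0,0,0,0,-1],[0,0,0,0,0,0,-1],[0,0,0,0,0,0,-1]],
  ],
)

```text
time_s: 14.7
position: [0.5097, -0.0053, 0.0986]
tcp_rot: [[-0.068, 0.998, 0.003], [0.998, 0.068, 0.0], [-0.0, 0.003, -1.0]]
force: [5.3, 1.4, -3.1]
opening: 0.004
```

It is stopped at x = 0.5097 with 5 N. I'll back off, lift and retreat clear for a look from above.

play_rows(
  plan=[
    [[-0.02,-0.0014,0,0,0,0,-1],[0,0,0,0,0,0,-1]],
  ],
)

```text
time_s: 14.9
position: [0.5097, -0.0053, 0.0986]
tcp_rot: [[-0.068, 0.998, 0.006], [0.998, 0.068, 0.0], [-0.0, 0.006, -1.0]]
force: [5.9, 3.0, -4.3]
opening: 0.004
```

play_rows(
  plan=[
    [[0.1,0.007,0,0,0,0,-1],[0.1,0.007,0,0,0,0,-1],[0,0,0.4,0,0,0,-1],[0,0,0.8,0,0,0,-1],[0,0,0.8,0,0,0,-1],[0,0,0.6,0,0,0,-1],[-0.1,0.6,0,0,0,0.017,-1],[-0.1,0.6,0,0,0,0.017,-1],[-0.1,0.6,0,0,0,0.017,-1],[-0.1,0.6,0,0,0,0.017,-1],[-0.1,0.6,0,0,0,0.017,-1],[-0.1,0.6,0,0,0,0.017,-1]],
  ],
)

```text
time_s: 16.1
position: [0.4857, 0.1761, 0.2282]
tcp_rot: [[-0.382, 0.924, -0.003], [0.924, 0.382, -0.001], [0.0, -0.003, -1.0]]
force: [0.5, 0.1, -0.0]
opening: 0.003
```

play_rows(
  plan=[
    [[-0.2,0.6,0,0,0,0.017,-1],[-0.2,0.6,0,0,0,0.017,-1],[-0.2,0.6,0,0,0,0.017,-1],[-0.2,0.6,0,0,0,0.017,-1],[-0.2,0.6,0,0,0,0.017,-1],[-0.2,0.6,0,0,0,0.017,-1],[0,0,0,0,0,0,-1],[0,0,0,0,0,0,-1]],
  ],
)

```text
time_s: 16.9
position: [0.426, 0.355, 0.2281]
tcp_rot: [[-0.653, 0.757, -0.002], [0.757, 0.653, -0.002], [-0.0, -0.002, -1.0]]
force: [0.9, -0.6, -0.1]
opening: 0.006
```

```bash
python3 look.py 6; python3 - <<'E'
from h import *
r=np.deg2rad(4.);ex=np.array([np.cos(r),np.sin(r)])
for n,b in {"top":(295,158,330,212),"side":(290,173,350,205)}.items():
 for k in(0,6):
  for q,a in blobs(n,cv2.imread(f"pics/{n}{k}.png"),b,"yellow"):
    P=ray(n,q,.094)*1000;print(n,k,a,(P@ex).min(),(P@ex).max())
E
```

```text
17.0 [0.42684815 0.35416228 0.22825917] [-0.33546229 -0.40859404 -0.74322299]
top 0 291.23611111111114 467.0583135869382 528.8006910417178
top 6 302.51388888888886 457.9883993356757 522.4872745694945
side 0 218.0 461.75470613441826 536.1432709453095
side 6 217.0277777777778 456.2970486628426 529.2462374472743
```

View pics/crop6.png

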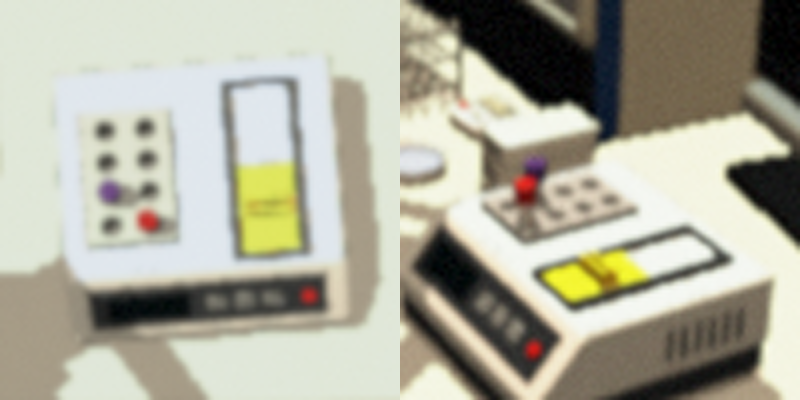

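The cover now fills the front of its frame up to the front stop, with no white gap at crop pixel (270,250), and the tubes have not moved.

```bash
python3 -c "
from rig import *
print(hand_in())"
```

```text
the job is handed in; nothing more can be done
None
```

The job is done and handed in at about 17 s, well inside the 48 s limit; the hand-in gave no verdict.

- **Cover opened:** with the fingers closed I pushed the cover back on its front rib. It stopped moving at its back stop and the force rose to about 6 N.
- **Key pressed:** I pressed the key in the well until the tip stopped at z = 0.064 m, which is the fully-in height, at about 15 N. The key could not be seen in the pictures, so this rests on tip height and force only. I did not feel the initial 4.5 N resistance, because my readings came only after each 3 mm step.
- **Cover shut:** I pushed on the rear rib until the cover stopped at its front stop, at about 6 N.
- **Final check:** the last pictures show the cover against the front stop with no gap and the tubes unmoved, with the arm clear of everything. I did not measure the loose items on the bench again; the arm did not go near them at low height.

The two cameras disagreed by about 1 to 2 mm on how far the cover moved, which is within their calibration.

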